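Find the hidden sensor port of the propagator and switch it on

TASK

Take the green soil probe out of its wooden stand, set its tip down in the slot of the white propagator base at the end with the red dot, and slide it along the slot until it drops into the hidden spring-shuttered port. Push the probe fully home, let go of it standing there, and then throw the red switch lever on the base all the way to the other side. Leave the flower pot where it is.

Things in the scene. Friction and masses are not known exactly. Their poses are not given: they have to be found in the camera images.
- station: White propagator base unit, 100 x 280 x 60 mm (x, y, z), fixed. Origin at the centre of its underside, z up. Its flat cover has a slot along its y, 17 mm wide and 111 mm long, centred at station x = 0, y = 0; the slot's grey floor lies 4 mm below the cover, 56 mm above the origin. The red switch lever stands on the cover 112 mm from the centre towards station -y, on a block 70 x 50 x 25 mm.
- slot_start (a point): Point on the slot's floor, on its centre line, 10.5 mm from the slot's end at the red dot (station +y). The hidden port, 17 mm across the slot and 22 mm along it, is centred 25 to 87 mm from here towards slot_far, on the slot's centre line. A grey shutter flush with the floor hides it; it sinks under 0.4 N (0.8 N at the bottom).
- slot_far (a point): Point on the slot's floor, on its centre line, 10.5 mm from the other end of the slot (station -y, near the lever).
- probe_grip (a point): Centre of the probe's green head, a block 24 mm (its x, grip across this) x 44 mm (its y) x 60 mm (its z, up): 30 mm above the head's underside, 75 mm above the tip. The probe is 105 mm long in all, 0.15 to 0.22 kg, loose; it starts upright in the stand. Fully home, the head's underside lies on the station's cover and the shaft reaches 45 mm below it.
- probe_tip (a point): Rounded lower tip of the probe's steel shaft; the shaft is 11 mm in diameter and 45 mm long, centred under the head.
- stand: Fixed wooden stand, 70 x 70 mm (foot 86 x 86 mm), 55 mm high, origin at the centre of its underside; the probe's shaft stands in its 16 mm hole and the head rests on top.
- switch (a joint): Red toggle lever on the station: 0 to 0.15 (leaning about 0.5 rad to station -x, off) as it starts, 1.0 rad when fully over to station +x (on). It pivots about an axis along station y, 82 mm above the station's underside, and stays where it is left.
- switch_tip (a point): Centre of the red ball, 26 mm in diameter, at the lever's free end, 50 mm from the pivot.
- pot: Small dark nursery pot with soil, 68 mm across, 58 mm high, loose bystander; origin at the centre of its underside.
There are look-alikes about, which are no part of the job. There is more than one size of the part that bears probe_grip; the job needs the smallest.

How it is judged:
By the outcome, as a careful person would: the job done as asked, in the order asked, and still so for the second after the job is handed in, with the robot touching nothing.
It also fails if it takes over 61 s, if anything falls off the work surface, if the arm or the gripper's body presses on something with over 40 N, if the wrist force passes 120 N, or if a joint passes its speed limit or range.

ROBOT

A 6-joint arm with a two-finger parallel gripper is mounted at the origin on the work surface; the furniture and walls round the work are solid. World frame = base frame: x ahead of the robot, y to its left, z up, the work surface at z = 0. Lengths are in m, angles in rad, forces in N, time in s.
With the tool pointing down it reaches from about 0.225 to 0.875 m from the base axis. Payload 3.4 kg.
Tool frame: the origin (TCP) lies at the very end of the fingers, on their centre line; the grasp point (between the pads) lies 19 mm behind it; z points along the fingers, y is the line along which they close (so a half turn about z gives the same grasp; the last joint's range is limited). The gripper opens to 85 mm and grips with 20 to 120 N. Pads are 22 mm wide; open, the fingers measure 114 mm over their backs; the gripper's body (76 mm by 85 mm) begins 54 mm behind the grasp point. The pads swing forward as they close: fully open they stand 13 mm farther back than shut.
Start: joints at [1.122, 0.276, 1.505, -0, 1.361, -0.121], TCP at [0.185, 0.544, 0.231] pointing down, gripper open.
Joint ranges: [-2.89, 2.89], [-0.75, 2.08], [0.22, 2.7], [-1.18, 4.32], [0.11, 2.71], [-2.7, 2.7]. Speed limits (rad/s): [2.57, 2.57, 3.14, 3.14, 3.14, 3.14].

INTERFACE

Orientations are given as a rotation vector (axis times angle).
In Python, from rig import readout, vision, arm, models gives the robot as it stands.
- The arm moves only by the tool move_arm, never from a script. Its argument "motion" is a list of rows, each an object of numbers: "tx", "ty", "tz": the shift along the tool's x, y, z in m; "rx", "ry", "rz": the turn, a rotation vector about the tool's x, y, z in units of 5 degrees (1.0 is 5 degrees); "gripper": the opening, from 0 (shut) to 1 (fully open). A call has exactly 10 rows; each row shifts and turns the commanded pose from where the row before left it, along the tool's axes as they then stand; what a row does not reach is not made up. A row lasts 1/10 s, in which the tool goes at most 50 mm and 8.59 degrees, less where a joint would pass 70% of its speed; a pose out of reach is approached as far as the arm can. A call with a gripper value outside its range is refused whole. The fingers move at their own pace and stop on an object; "squeeze" is the grip in N (left out, the last holds). Time passes only in rows, so rows that do not move let the fingers close, or fill a call up. It gives the time, the measured TCP pose, the force, the opening and the grip force at its end, in the units of the state.
- readout.get_state(): the state, without advancing time (a new reading comes with each control period).
- vision.grab_frame(name): name is "scene" or "top"; returns the picture (400x640x3 uint8, blue, green, red); there is no depth.
- vision.camera_info(name): a dict with "fx", "fy", "cx", "cy" (pixels), "dist" ([k1, k2, p1, p2, k3] as OpenCV has them; the pictures are not rectified), "rvec" (rotation vector, rad) and "tvec" (3), from world to camera coordinates, as OpenCV has them. Camera axes: x right, y down, z forward; pixel columns grow to the right and rows downward; lengths in m; the calibration is good to about 2 mm. A picture is of the moment at which its call begins. camera_info takes no time and is no camera call.
- arm.sign_off(): hands the job in; it is judged then, once.
Trained networks look in the newest picture that a camera, given by its name, has taken for a name from the list of things; names that differ only in an ending like _2 or _b are one class to them, and where a whole thing is asked for, a point or a joint stands for the part that bears it (a point fixed in the world has none). Each returns a list of dicts, best first, with "conf" (0 to 1); they miss things now and then, are a little off and sometimes report something else, mostly with a low value. They report only what shows in the picture. A call takes as long as a camera call. They do not tell look-alikes from the thing itself.
- models.masks_of(camera, query): "region" (400x640 bool, what is visible of it) and "pixel" ([column, row] in pixels, amid what is visible of it).
- models.tip_of(camera, query): "pixel" ([column, row] in pixels: a listed point, or the origin of a listed thing).
The state is a dict: "t": time; "qpos": joint angles; "qvel": joint speeds; "joint_efforts": joint torques, N m; "tcp_pos": TCP position; "tcp_rot": TCP orientation; "force": force on the tool from outside, world axes, zero at the start; "wrist_torque": the same for the moment, N m; "grip_width": finger opening in m; "gripper_force": force on a finger pad.
Only numpy, scipy, OpenCV 4.12 (cv2) and the standard library are available. Lean on these libraries where they do the work, as an engineer would, in place of code of your own. Each camera call takes 0.05 s, during which the arm holds its last target. There are 200 camera calls.

## Working session

There is one attempt and no reset: what is moved stays moved. The work goes in short steps, Python scripts to look and compute and a tool call to move; the robot and the scene stay as the last step left them, time stands still between calls to the robot, and variables do not carry over. Pictures are saved under pics/ and viewed, at most 10 in all, crops included, and the job is handed in when it is done.

Besides the shell and the picture viewer there is one more tool, called after "Request:" in YAML: its name, and indented under it one key for each argument. move_arm: Moves the arm, as the interface text tells. Its arguments: {"type":"object","properties":{"motion":{"type":"array","items":{"type":"object","properties":{"tx":{"type":"number"},"ty":{"type":"number"},"tz":{"type":"number"},"rx":{"type":"number"},"ry":{"type":"number"},"rz":{"type":"number"},"gripper":{"type":"number"}}}},"squeeze":{"type":"number"}},"required":["motion"]}

```bash
mkdir -p pics
cat > h.py <<'E'
import numpy as np, cv2
from rig import readout, vision, arm, models
def cam(n):
    c=vision.camera_info(n); K=np.array([[c['fx'],0,c['cx']],[0,c['fy'],c['cy']],[0,0,1.]])
    return K,np.array(c['dist'],float),np.array(c['rvec'],float),np.array(c['tvec'],float)
def ray(n,px):
    K,d,r,t=cam(n); R=cv2.Rodrigues(r)[0]
    u=cv2.undistortPoints(np.array([[px]],float),K,d)[0,0]
    return -R.T@t, R.T@np.array([u[0],u[1],1.])
def onz(n,px,z):
    o,v=ray(n,px); return o+v*(z-o[2])/v[2]
def proj(n,P):
    K,d,r,t=cam(n); return cv2.projectPoints(np.array(P,float).reshape(-1,1,3),r,t,K,d)[0][:,0]
def tri(a,b):
    o1,v1=ray('scene',a); o2,v2=ray('top',b)
    A=np.stack([v1,-v2],1); s=np.linalg.lstsq(A,o2-o1,rcond=None)[0]
    p,q=o1+v1*s[0],o2+v2*s[1]; return (p+q)/2, np.linalg.norm(p-q)
def save(n,name,crop=None,s=1):
    im=vision.grab_frame(n)
    if crop: x0,y0,x1,y1=crop; im=im[y0:y1,x0:x1]
    im=cv2.resize(im,None,fx=s,fy=s,interpolation=cv2.INTER_CUBIC); cv2.imwrite('pics/'+name,im); return im
E
python3 - <<'E'
from h import *
np.set_printoptions(precision=3,suppress=True)
a=vision.grab_frame('scene');b=vision.grab_frame('top')
cv2.imwrite('pics/a.png',cv2.resize(a,(800,500)));cv2.imwrite('pics/b.png',cv2.resize(b,(800,500)))
for n in('scene','top'):
    o,v=ray(n,(320,200)); print(n,o,v)
    for q in('station','slot_start','slot_far','probe_grip','probe_tip','stand','switch_tip','pot'):
        print(q,[(round(d['conf'],2),np.round(d['pixel'],1).tolist()) for d in models.tip_of(n,q)])
print(readout.get_state())
E
```

```text
scene [-0.338 -0.576  1.207] [ 0.518  0.465 -0.717]
station [(0.56, [355.5, 240.5])]
slot_start [(0.67, [342.4, 230.4])]
slot_far [(0.73, [366.2, 234.7])]
probe_grip [(0.88, [209.4, 142.7]), (0.53, [225.8, 156.2]), (0.46, [275.4, 196.5])]
probe_tip [(0.77, [214.7, 164.5]), (0.55, [229.6, 173.8])]
stand [(0.86, [277.2, 213.1])]
switch_tip [(0.44, [387.0, 229.7])]
pot [(0.65, [429.1, 307.8]), (0.65, [353.8, 243.2])]
top [0.329 0.166 1.822] [ 0.061  0.021 -0.998]
station []
slot_start [(0.63, [364.3, 197.3])]
slot_far [(0.66, [381.6, 192.7]), (0.34, [362.3, 196.1])]
probe_grip [(0.65, [194.8, 212.3]), (0.61, [222.5, 214.1]), (0.58, [300.8, 216.6])]
probe_tip [(0.79, [202.8, 211.5]), (0.25, [453.0, 202.7])]
stand [(0.59, [301.1, 215.8])]
switch_tip [(0.6, [403.0, 190.5])]
pot [(0.54, [452.8, 203.1])]
{'t': 0.9, 'qpos': array([ 1.122,  0.276,  1.505,  0.   ,  1.361, -0.121]), 'qvel': array([-0.001, -0.   ,  0.   ,  0.   ,  0.   ,  0.001]), 'joint_efforts': array([  0.   , -41.664, -24.61 ,  -0.   ,   0.   ,   0.   ]), 'tcp_pos': array([0.185, 0.544, 0.231]), 'tcp_rot': array([0.513, 3.099, 0.   ]), 'force': array([-1.036,  0.036,  0.42 ]), 'wrist_torque': array([ 0.004, -0.02 ,  0.044]), 'gripper_force': 0.0, 'grip_width': 0.0853388157462084}
```

View pics/a.png

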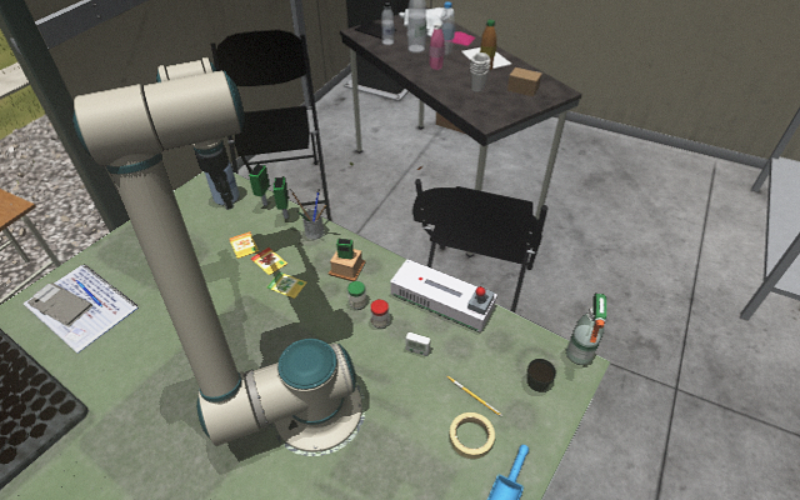

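View pics/b.png

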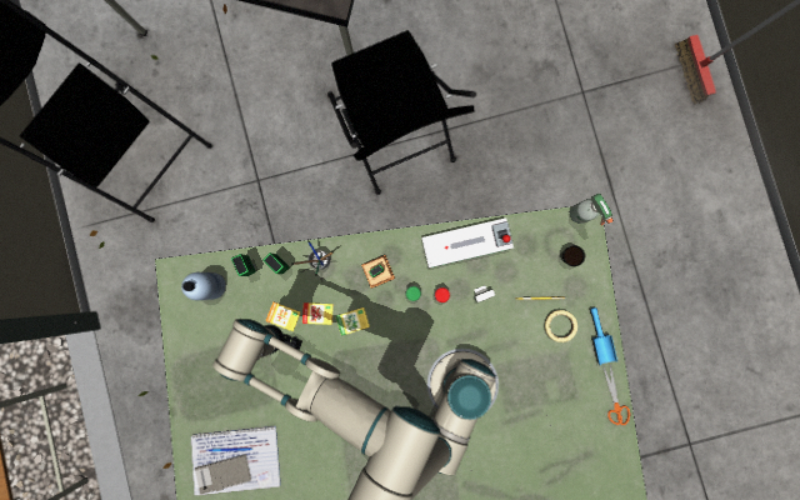

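The scene picture (800 px wide) shows three green heads. Two are larger, at about (259,180) and (280,190), left of the pen pot. A small one sits in the wooden stand at (346,248). In the top view they are at (243,265), (276,262) and (377,270). The station is at (443,293) in the scene and (467,243) in the top view, with the red dot at its left end and the lever at its right. I choose the one in the wooden stand and will check it in a close crop.

Run:
```python
from h import *
np.set_printoptions(precision=4,suppress=True)
a=save('scene','x.png',(195,125,405,275),3.8); b=save('top','y.png',(185,165,415,235),3.48)
b=cv2.resize(b,(798,243)); a2=cv2.resize(a[:,:],(798,570))
cv2.imwrite('pics/c.png',a2); cv2.imwrite('pics/d.png',b)
for n in('scene','top'):
    print(n,cam(n)[0][0,0])
    for q in('station','probe_grip','stand','switch_tip'):
        for d in models.masks_of(n,q):
            m=d['region'].astype(np.uint8); print(q,round(d['conf'],2),np.round(d['pixel'],1),m.sum(),cv2.minAreaRect(cv2.findNonZero(m)))
```

```text
scene 432.5342945205176
station 0.91 [354.  235.8] 2399 ((353.9666748046875, 235.08729553222656), (83.02654266357422, 32.35792541503906), 20.897764205932617)
station 0.7 [384.6 232.6] 45 ((384.50006103515625, 233.00003051757812), (6.363961219787598, 6.363960266113281), 45.0)
probe_grip 0.53 [223.5 156.6] 271 ((224.5, 157.0), (32.0, 11.0), 90.0)
probe_grip 0.47 [275.6 196. ] 157 ((275.5, 198.0), (14.0, 11.0), 90.0)
stand 0.8 [275.7 210.3] 512 ((278.3000183105469, 210.60003662109375), (26.246902465820312, 26.246902465820312), 18.434947967529297)
switch_tip 0.45 [383.9 232.5] 45 ((384.75006103515625, 233.25003051757812), (7.071067810058594, 6.363960266113281), 45.0)
top 436.6778530322707
station 0.61 [374.2 196.8] 1574 ((373.2646484375, 193.95338439941406), (24.90541648864746, 69.4535903930664), 76.4295654296875)
probe_grip 0.69 [219.4 210.5] 187 ((220.25003051757812, 210.25003051757812), (19.091880798339844, 9.899494171142578), 45.0)
probe_grip 0.57 [192.3 210.9] 240 ((194.6000213623047, 211.70001220703125), (18.782970428466797, 13.86362075805664), 63.43495178222656)
probe_grip 0.45 [300.6 215. ] 70 ((300.6538391113281, 216.23074340820312), (6.656403064727783, 10.816654205322266), 56.3099365234375)
stand 0.79 [306.6 219.6] 255 ((302.0621337890625, 216.84909057617188), (19.615388870239258, 19.000001907348633), 67.38013458251953)
```

View pics/c.png

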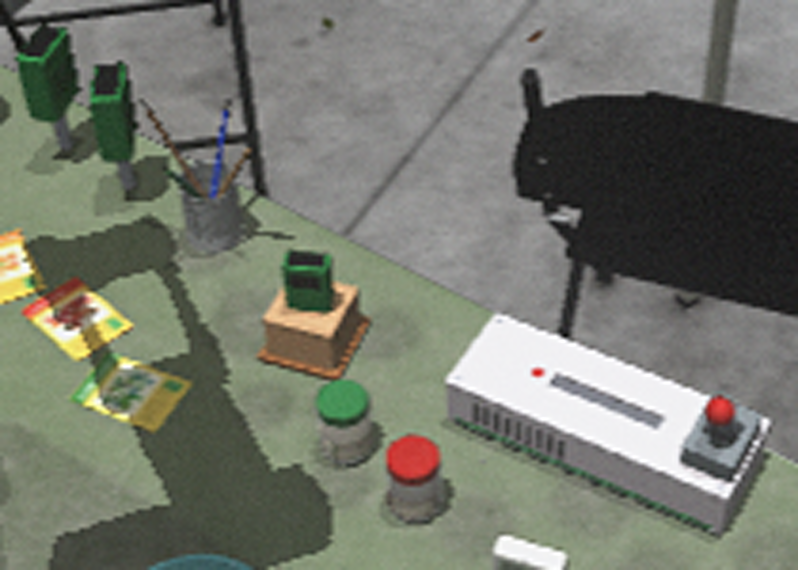

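View pics/d.png

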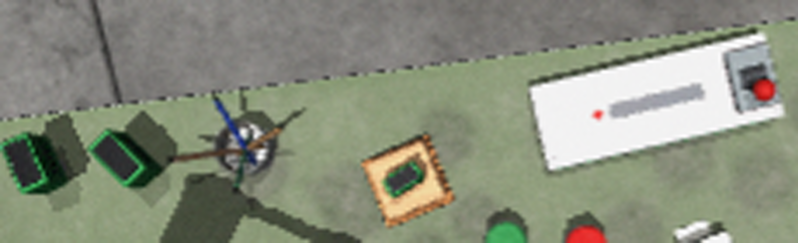

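The crops confirm the choice: the small head is at scene crop (308,280) and top crop (405,178), in the wooden stand. The other two are bigger and stand on pins at crop (47,75) and (112,110). Next I fit the poses.

```bash
cat > fit.py <<'E'
from h import *
from scipy.optimize import least_squares, differential_evolution
np.set_printoptions(precision=4,suppress=True)
def T(p,L): c,s=np.cos(p[2]),np.sin(p[2]); L=np.array(L,float); return np.c_[p[0]+c*L[:,0]-s*L[:,1],p[1]+s*L[:,0]+c*L[:,1],L[:,2]]
C=lambda x,y:((x+.5)/3.8+195-.5,(y+.5)/3.8+125-.5)
D=lambda x,y:((x+.5)/3.4696+185-.5,(y+.5)/3.4714+165-.5)
if __name__=='__main__':
    L=[(.05,.14,.06),(-.05,.14,.06),(.05,-.14,.06),(-.05,-.14,.06),(0,.0555,.06),(0,-.0555,.06)]
    c=[C(498,316),C(448,382),C(770,422),C(718,494),C(552,380),C(662,419)]
    d=[D(530,87),D(548,170),D(766,33),D(783,112),D(609,110),D(705,91)]
    f=lambda p:np.r_[proj('scene',T(p,L))-c,proj('top',T(p,L))-d].ravel()
    r=least_squares(f,[.45,-.05,.1],loss='soft_l1'); print('station',r.x,'\n',f(r.x).reshape(-1,2))
    for n,q,s in(('scene',c,0),('top',d,1)):
        g=lambda p:(proj(n,T(p,L))-q).ravel(); print(n,least_squares(g,r.x).x)
    s=[D(365,160),D(428,135),D(453,198),D(390,225)]
    # head
    ims={n:vision.grab_frame(n) for n in('scene','top')}; ctr={'scene':(275.5,198),'top':(300.6,216)}; M={}
    for n,im in ims.items():
        x,y=map(int,ctr[n]); x0,y0=x-20,y-20; k=cv2.resize(im[y0:y0+40,x0:x0+40],None,fx=8,fy=8,interpolation=cv2.INTER_LINEAR).astype(int)
        m=((k[...,2]<k[...,1])|(k.max(2)<60))&(k[...,2]<75)
        nl,lab,st,ce=cv2.connectedComponentsWithStats(m.astype(np.uint8))
        l=min(range(1,nl),key=lambda i:np.hypot(*(ce[i]-160))-st[i][4]/100); M[n]=(lab==l,x0,y0); print(n,st[l]/8)
        o=k.astype(np.uint8).copy(); o[cv2.morphologyEx((lab==l).astype(np.uint8),cv2.MORPH_GRADIENT,np.ones((3,3)))>0]=(0,0,255); M[n]+=(o,)
    B=[(a*.012,b*.022,z) for a in(-1,1) for b in(-1,1) for z in(.055,.115)]
    def hull(n,p):
        m,x0,y0,_=M[n]; return cv2.convexHull(np.round(((proj(n,T(p,B))-[x0,y0]+.5)*8)).astype(np.int32))
    def cost(p,ns=('scene','top')):
        t=0
        for n in ns:
            z=np.zeros((320,320),np.uint8); cv2.fillConvexPoly(z,hull(n,p),1); m=M[n][0]; t+=1-(m&(z>0)).sum()/(m|(z>0)).sum()
        return t
    p0=onz('top',(300.6,216.2),.11)
    for ns in(('scene','top'),('top',),('scene',)):
        r=differential_evolution(cost,[(p0[0]-.02,p0[0]+.02),(p0[1]-.02,p0[1]+.02),(-1.57,1.57)],args=(ns,),seed=1,maxiter=60,popsize=10,tol=1e-4); print('head',ns,r.x,r.fun)
        if len(ns)==2: R=r.x
    sq=[(a*.035,b*.035,.055) for a,b in((1,1),(1,-1),(-1,-1),(-1,1))]
    r=least_squares(lambda p:(proj('top',T(p,sq))-s).ravel(),[p0[0],p0[1],.3]); print('stand',r.x,r.cost)
    for n in M: cv2.polylines(M[n][3],[hull(n,R)],True,(255,255,0))
    cv2.imwrite('pics/e.png',np.hstack([M['scene'][3],M['top'][3]]))
E
python3 fit.py
```

```text
station [ 0.4619 -0.0156  0.225 ] 
 [[-0.2994 -1.397 ]
 [-0.7355 -0.5725]
 [ 0.1112 -0.5621]
 [ 2.3328  1.1286]
 [-0.1027 -0.6884]
 [-0.1171  0.8982]
 [ 0.0403 -0.195 ]
 [ 0.49   -0.0398]
 [-0.58   -0.2527]
 [ 0.4136  1.0043]
 [ 0.4514  0.4713]
 [-0.4531 -0.2538]]
scene [ 0.461  -0.0153  0.2221]
top [ 0.4624 -0.0154  0.2253]
scene [  14.375   13.      13.5     16.    1415.75 ]
top [ 16.25   16.     10.75    9.625 445.5  ]Traceback (most recent call last):
  File "fit.py", line 34, in <module>
    r=differential_evolution(cost,[(p0[0]-.02,p0[0]+.02),(p0[1]-.02,p0[1]+.02),(-1.57,1.57)],args=(ns,),seed=1,maxiter=60,popsize=10,tol=1e-4); print('head',ns,r.x,r.fun)
    return fun(*args, **kwargs)
    ret = solver.solve()
    next(self)
    ~~~~^^^^^^
    energy = self.func(parameters)
    return self.f(x, *self.args)
           ~~~~~~^^^^^^^^^^^^^^^
  File "fit.py", line 30, in cost
    z=np.zeros((320,320),np.uint8); cv2.fillConvexPoly(z,hull(n,p),1); m=M[n][0]; t+=1-(m&(z>0)).sum()/(m|(z>0)).sum()
                                                         ~~~~^^^^^
  File "fit.py", line 26, in hull
    m,x0,y0,_=M[n]; return cv2.convexHull(np.round(((proj(n,T(p,B))-[x0,y0]+.5)*8)).astype(np.int32))
                                                     ~~~~^^^^^^^^^^
  File "h.py", line 13, in proj
    K,d,r,t=cam(n); return cv2.projectPoints(np.array(P,float).reshape(-1,1,3),r,t,K,d)[0][:,0]
            ~~~^^^
  File "h.py", line 4, in cam
    c=vision.camera_info(n); K=np.array([[c['fx'],0,c['cx']],[0,c['fy'],c['cy']],[0,0,1.]])
ValueError: time passes only in moves, steps and waits
```

```bash
sed -i 's/^def cam(n):/import functools\n@functools.lru_cache(None)\ndef cam(n):/' h.py; python3 fit.py | tail -6
```

```text
scene [  14.5     13.      13.375   15.875 1416.   ]
top [ 16.25   16.125  10.75    9.5   435.375]
head ('scene', 'top') [0.3713 0.2774 0.8391] 0.48385224426562023
head ('top',) [0.3726 0.2757 0.5959] 0.32263710618436403
head ('scene',) [0.3705 0.2768 0.8726] 0.1265646731571627
stand [0.3713 0.2736 0.381 ] 5.914881017998803
```

View pics/e.png

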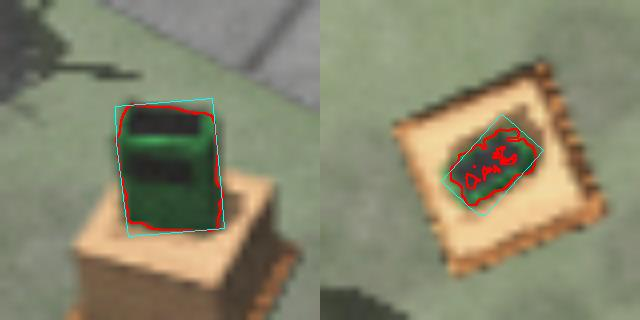

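```bash
sed -i 's/m=((k\[.*$/m=(k[...,2]<1.2*k[...,1])\&(k[...,2]<105)/' fit.py; python3 fit.py | tail -6
```

```text
scene [  13.875   12.625   14.625   16.625 1601.75 ]
top [ 15.875  15.5    11.5    10.375 579.5  ]
head ('scene', 'top') [0.3717 0.2777 0.6098] 0.20484931792274397
head ('top',) [0.3723 0.2773 0.5539] 0.1125866050808314
head ('scene',) [0.3713 0.2765 0.706 ] 0.07841710918745903
stand [0.3713 0.2736 0.381 ] 5.914881017998803
```

View pics/e.png

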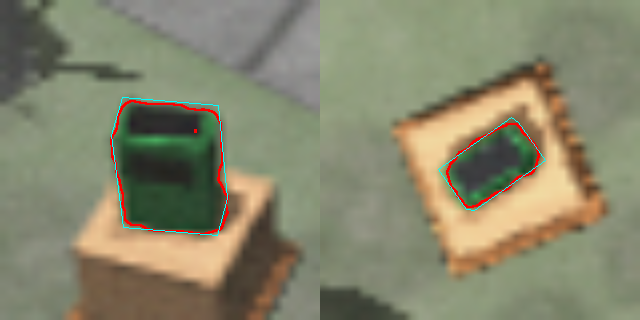

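The fit now matches both views: head at (0.372, 0.277) with yaw about 0.59, station at (0.462, -0.0155) with yaw 0.225. I start moving.

```bash
cat > go.py <<'E'
import sys
from h import *
from scipy.spatial.transform import Rotation as Ro
np.set_printoptions(precision=4,suppress=True)
def plan(x,y,z,yaw):
    s=readout.get_state(); R=Ro.from_rotvec(s['tcp_rot']); p=np.array(s['tcp_pos'])
    ty=R.as_matrix()[:,1]; d=(yaw-np.arctan2(ty[1],ty[0])+np.pi/2)%np.pi-np.pi/2
    G=np.array([[np.sin(yaw),np.cos(yaw),0],[-np.cos(yaw),np.sin(yaw),0],[0,0,-1.]])
    G=np.stack([[-np.sin(yaw),np.cos(yaw),0],[np.cos(yaw),np.sin(yaw),0],[0,0,-1.]],1)
    if (G[:,1]@ty)<0: G[:,:2]*=-1
    print('t',s['t'],'p',p,'F',np.array(s['force']),'w',s['grip_width'],'gf',s['gripper_force'],'q',np.array(s['qpos']))
    print('shift cur tool',R.inv().apply(np.array([x,y,z])-p),'shift in goal axes',G.T@(np.array([x,y,z])-p),'turn units',np.degrees((R.inv()*Ro.from_matrix(G)).as_rotvec())/5)
if __name__=='__main__': plan(*map(float,sys.argv[1:5]))
E
python3 go.py .372 .277 .19 .59
```

```text
t 1.7 p [0.1851 0.5444 0.2313] F [ 0.0873 -0.0205  0.1205] w 0.08522511521525072 gf 0.0 q [ 1.122   0.2759  1.5049  0.      1.3607 -0.121 ]
shift cur tool [-0.263  -0.193   0.0413] shift in goal axes [-0.3261  0.0065  0.0413] turn units [ 0.001  -0.0003  7.4825]
```

Request:
move_arm:
  motion:
    - {"tx": -0.0263, "ty": -0.0193, "tz": 0.0041}
    - {"tx": -0.0263, "ty": -0.0193, "tz": 0.0041}
    - {"tx": -0.0263, "ty": -0.0193, "tz": 0.0041}
    - {"tx": -0.0263, "ty": -0.0193, "tz": 0.0041}
    - {"tx": -0.0263, "ty": -0.0193, "tz": 0.0041}
    - {"tx": -0.0263, "ty": -0.0193, "tz": 0.0041}
    - {"tx": -0.0263, "ty": -0.0193, "tz": 0.0041}
    - {"tx": -0.0263, "ty": -0.0193, "tz": 0.0041}
    - {"tx": -0.0263, "ty": -0.0193, "tz": 0.0041}
    - {"tx": -0.0263, "ty": -0.0193, "tz": 0.0041}

```text
schema error: expected keys tx, ty, tz, rx, ry, rz, gripper
```

Request:
move_arm:
  motion:
    - {"rz": 1.5}
    - {"rz": 1.5}
    - {"rz": 1.5}
    - {"rz": 1.5}
    - {"rz": 1.48}
    - {}
    - {}
    - {}
    - {}
    - {}

```text
schema error: expected keys tx, ty, tz, rx, ry, rz, gripper
```

```bash
python3 go.py .372 .277 .071 .59
```

```text
t 1.7 p [0.1851 0.5444 0.2313] F [ 0.0873 -0.0205  0.1205] w 0.08522511521525072 gf 0.0 q [ 1.122   0.2759  1.5049  0.      1.3607 -0.121 ]
shift cur tool [-0.263  -0.193   0.1603] shift in goal axes [-0.3261  0.0065  0.1603] turn units [ 0.001  -0.0003  7.4825]
```

Request:
move_arm:
  motion:
    - {"tx": 0, "ty": 0, "tz": 0, "rx": 0, "ry": 0, "rz": 1.5, "gripper": 1}
    - {"tx": 0, "ty": 0, "tz": 0, "rx": 0, "ry": 0, "rz": 1.5, "gripper": 1}
    - {"tx": 0, "ty": 0, "tz": 0, "rx": 0, "ry": 0, "rz": 1.5, "gripper": 1}
    - {"tx": 0, "ty": 0, "tz": 0, "rx": 0, "ry": 0, "rz": 1.5, "gripper": 1}
    - {"tx": 0, "ty": 0, "tz": 0, "rx": 0, "ry": 0, "rz": 1.48, "gripper": 1}
    - {"tx": -0.03, "ty": 0, "tz": 0, "rx": 0, "ry": 0, "rz": 0, "gripper": 1}
    - {"tx": -0.04, "ty": 0, "tz": 0, "rx": 0, "ry": 0, "rz": 0, "gripper": 1}
    - {"tx": -0.04, "ty": 0.002, "tz": 0.01, "rx": 0, "ry": 0, "rz": 0, "gripper": 1}
    - {"tx": -0.04, "ty": 0.002, "tz": 0.01, "rx": 0, "ry": 0, "rz": 0, "gripper": 1}
    - {"tx": -0.04, "ty": 0.002, "tz": 0.01, "rx": 0, "ry": 0, "rz": 0, "gripper": 1}

```text
t: 2.7
tcp_pos: [0.2966, 0.3887, 0.2012]
tcp_rot: [1.478, 2.772, 0.001]
force: [0.0, 0.2, 0.6]
grip_width: 0.0849
gripper_force: 0.0
```

Request:
move_arm:
  motion:
    - {"tx": -0.04, "ty": 0, "tz": 0.01, "rx": 0, "ry": 0, "rz": 0, "gripper": 1}
    - {"tx": -0.04, "ty": 0, "tz": 0, "rx": 0, "ry": 0, "rz": 0, "gripper": 1}
    - {"tx": -0.03, "ty": 0, "tz": 0, "rx": 0, "ry": 0, "rz": 0, "gripper": 1}
    - {"tx": -0.026, "ty": 0, "tz": 0, "rx": 0, "ry": 0, "rz": 0, "gripper": 1}
    - {"tx": 0, "ty": 0, "tz": 0, "rx": 0, "ry": 0, "rz": 0, "gripper": 1}
    - {"tx": 0, "ty": 0, "tz": 0, "rx": 0, "ry": 0, "rz": 0, "gripper": 1}
    - {"tx": 0, "ty": 0, "tz": 0, "rx": 0, "ry": 0, "rz": 0, "gripper": 1}
    - {"tx": 0, "ty": 0, "tz": 0, "rx": 0, "ry": 0, "rz": 0, "gripper": 1}
    - {"tx": 0, "ty": 0, "tz": 0, "rx": 0, "ry": 0, "rz": 0, "gripper": 1}
    - {"tx": 0, "ty": 0, "tz": 0, "rx": 0, "ry": 0, "rz": 0, "gripper": 1}

```text
t: 3.7
tcp_pos: [0.3712, 0.2774, 0.1913]
tcp_rot: [-1.478, -2.772, -0.0]
force: [0.1, 0.3, 0.0]
grip_width: 0.0855
gripper_force: 0.0
```

```bash
python3 go.py .372 .277 .071 .59
```

```text
t 3.7 p [0.3712 0.2774 0.1913] F [0.0862 0.2629 0.0238] w 0.0854701424877562 gf 0.0 q [ 0.4914  0.1359  1.7949  0.0001  1.2107 -0.1001]
shift cur tool [-0.0008  0.0004  0.1203] shift in goal axes [-0.0008  0.0004  0.1203] turn units [ 0.0007 -0.0013  0.016 ]
```

Request:
move_arm:
  motion:
    - {"tx": 0, "ty": 0, "tz": 0.02, "rx": 0, "ry": 0, "rz": 0, "gripper": 1}
    - {"tx": 0, "ty": 0, "tz": 0.025, "rx": 0, "ry": 0, "rz": 0, "gripper": 1}
    - {"tx": 0, "ty": 0, "tz": 0.025, "rx": 0, "ry": 0, "rz": 0, "gripper": 1}
    - {"tx": 0, "ty": 0, "tz": 0.02, "rx": 0, "ry": 0, "rz": 0, "gripper": 1}
    - {"tx": 0, "ty": 0, "tz": 0.02, "rx": 0, "ry": 0, "rz": 0, "gripper": 1}
    - {"tx": 0, "ty": 0, "tz": 0.01, "rx": 0, "ry": 0, "rz": 0, "gripper": 1}
    - {"tx": 0, "ty": 0, "tz": 0, "rx": 0, "ry": 0, "rz": 0, "gripper": 1}
    - {"tx": 0, "ty": 0, "tz": 0, "rx": 0, "ry": 0, "rz": 0, "gripper": 0.5}
    - {"tx": 0, "ty": 0, "tz": 0, "rx": 0, "ry": 0, "rz": 0, "gripper": 0.3}
    - {"tx": 0, "ty": 0, "tz": 0, "rx": 0, "ry": 0, "rz": 0, "gripper": 0.2}
  squeeze: 50

```text
t: 4.7
tcp_pos: [0.3722, 0.2773, 0.0722]
tcp_rot: [1.479, 2.771, 0.003]
force: [-0.1, 0.0, -0.6]
grip_width: 0.0436
gripper_force: 0.0
```

Request:
move_arm:
  motion:
    - {"tx": 0, "ty": 0, "tz": 0, "rx": 0, "ry": 0, "rz": 0, "gripper": 0}
    - {"tx": 0, "ty": 0, "tz": 0, "rx": 0, "ry": 0, "rz": 0, "gripper": 0}
    - {"tx": 0, "ty": 0, "tz": 0, "rx": 0, "ry": 0, "rz": 0, "gripper": 0}
    - {"tx": 0, "ty": 0, "tz": 0, "rx": 0, "ry": 0, "rz": 0, "gripper": 0}
    - {"tx": 0, "ty": 0, "tz": 0, "rx": 0, "ry": 0, "rz": 0, "gripper": 0}
    - {"tx": 0, "ty": 0, "tz": 0, "rx": 0, "ry": 0, "rz": 0, "gripper": 0}
    - {"tx": 0, "ty": 0, "tz": 0, "rx": 0, "ry": 0, "rz": 0, "gripper": 0}
    - {"tx": 0, "ty": 0, "tz": 0, "rx": 0, "ry": 0, "rz": 0, "gripper": 0}
    - {"tx": 0, "ty": 0, "tz": 0, "rx": 0, "ry": 0, "rz": 0, "gripper": 0}
    - {"tx": 0, "ty": 0, "tz": 0, "rx": 0, "ry": 0, "rz": 0, "gripper": 0}

```text
t: 5.7
tcp_pos: [0.372, 0.2771, 0.072]
tcp_rot: [1.479, 2.771, 0.002]
force: [-0.5, -0.6, 6.0]
grip_width: 0.023
gripper_force: 49.6
```

Request:
move_arm:
  motion:
    - {"tx": 0, "ty": 0, "tz": -0.01, "rx": 0, "ry": 0, "rz": 0, "gripper": 0}
    - {"tx": 0, "ty": 0, "tz": -0.02, "rx": 0, "ry": 0, "rz": 0, "gripper": 0}
    - {"tx": 0, "ty": 0, "tz": -0.02, "rx": 0, "ry": 0, "rz": 0, "gripper": 0}
    - {"tx": 0, "ty": 0, "tz": -0.02, "rx": 0, "ry": 0, "rz": 0, "gripper": 0}
    - {"tx": 0, "ty": 0, "tz": -0.02, "rx": 0, "ry": 0, "rz": 0, "gripper": 0}
    - {"tx": 0, "ty": 0, "tz": -0.018, "rx": 0, "ry": 0, "rz": 0, "gripper": 0}
    - {"tx": 0, "ty": 0, "tz": -0.01, "rx": 0, "ry": 0, "rz": 1.0, "gripper": 0}
    - {"tx": 0, "ty": 0, "tz": 0, "rx": 0, "ry": 0, "rz": 1.1, "gripper": 0}
    - {"tx": 0, "ty": 0, "tz": 0, "rx": 0, "ry": 0, "rz": 1.1, "gripper": 0}
    - {"tx": 0, "ty": 0, "tz": 0, "rx": 0, "ry": 0, "rz": 1.0, "gripper": 0}

```text
t: 6.7
tcp_pos: [0.3711, 0.2767, 0.1895]
tcp_rot: [-1.964, -2.452, 0.001]
force: [-0.2, 0.0, -1.3]
grip_width: 0.0236
gripper_force: 49.1
```

```bash
python3 go.py .4519 .0283 .155 .225
```

```text
t 6.7 p [0.3711 0.2767 0.1895] F [-0.1601  0.0016 -1.3062] w 0.023590282881921557 gf 49.134360551834106 q [0.4901 0.137  1.7985 0.0001 1.2066 0.2701]
shift cur tool [-0.26    0.0246  0.0345] shift in goal axes [-0.2602  0.0233  0.0345] turn units [-0.0052  0.0005 -0.0575]
```

Request:
move_arm:
  motion:
    - {"tx": -0.02, "ty": 0.0026, "tz": 0, "rx": 0, "ry": 0, "rz": -0.05, "gripper": 0}
    - {"tx": -0.035, "ty": 0.004, "tz": 0, "rx": 0, "ry": 0, "rz": 0, "gripper": 0}
    - {"tx": -0.04, "ty": 0.004, "tz": 0, "rx": 0, "ry": 0, "rz": 0, "gripper": 0}
    - {"tx": -0.04, "ty": 0.004, "tz": 0, "rx": 0, "ry": 0, "rz": 0, "gripper": 0}
    - {"tx": -0.04, "ty": 0.004, "tz": 0, "rx": 0, "ry": 0, "rz": 0, "gripper": 0}
    - {"tx": -0.04, "ty": 0.003, "tz": 0.01, "rx": 0, "ry": 0, "rz": 0, "gripper": 0}
    - {"tx": -0.03, "ty": 0.002, "tz": 0.012, "rx": 0, "ry": 0, "rz": 0, "gripper": 0}
    - {"tx": -0.015, "ty": 0.001, "tz": 0.012, "rx": 0, "ry": 0, "rz": 0, "gripper": 0}
    - {"tx": 0, "ty": 0, "tz": 0, "rx": 0, "ry": 0, "rz": 0, "gripper": 0}
    - {"tx": 0, "ty": 0, "tz": 0, "rx": 0, "ry": 0, "rz": 0, "gripper": 0}

```text
t: 7.7
tcp_pos: [0.4537, 0.0293, 0.1552]
tcp_rot: [-1.955, -2.457, 0.0]
force: [-0.1, 0.0, -1.5]
grip_width: 0.0235
gripper_force: 49.2
```

```bash
python3 go.py .4519 .0283 .128 .225
python3 - <<'E'
from h import *
a=save('scene','f1.png',(300,180,405,270),5); b=save('top','f2.png',(325,165,425,220),5.25)
b=cv2.resize(b,(525,289)); 
cv2.imwrite('pics/f.png',np.vstack([cv2.resize(a,(350,300)),cv2.resize(b,(350,193))]) if 0 else np.vstack([a[:310],b]))
for n in('scene','top'):
  for q in('probe_tip','slot_start','probe_grip'): print(n,q,[(round(d['conf'],2),np.round(d['pixel'],1).tolist()) for d in models.tip_of(n,q)])
p=readout.get_state()['tcp_pos']
for n in('scene','top'): print(proj(n,[p-[0,0,.062],[.4519,.0283,.056]]))
E
```

```text
t 7.7 p [0.4537 0.0293 0.1552] F [-0.0541  0.0049 -1.5055] w 0.023450819217019234 gf 49.168354868888855 q [-0.0893  0.1562  1.8691  0.0008  1.1177 -0.3166]
shift cur tool [-0.0006 -0.002   0.0272] shift in goal axes [-0.0006 -0.002   0.0272] turn units [-0.0124 -0.0128  0.0225]
scene probe_tip [(0.57, [230.9, 174.6]), (0.45, [342.7, 218.8])]
scene slot_start [(0.56, [342.4, 224.5])]
scene probe_grip [(0.71, [224.4, 158.3]), (0.43, [344.4, 201.4])]
top probe_tip [(0.51, [204.6, 213.7]), (0.24, [453.1, 203.8])]
top slot_start [(0.62, [363.7, 196.7]), (0.46, [299.4, 215.7])]
top probe_grip [(0.69, [219.8, 210.2]), (0.54, [195.0, 213.3])]
[[342.93124526 218.04402552]
 [342.42177827 225.76892107]]
[[363.43254538 195.02256419]
 [363.05891535 196.27301352]]
```

View pics/f.png

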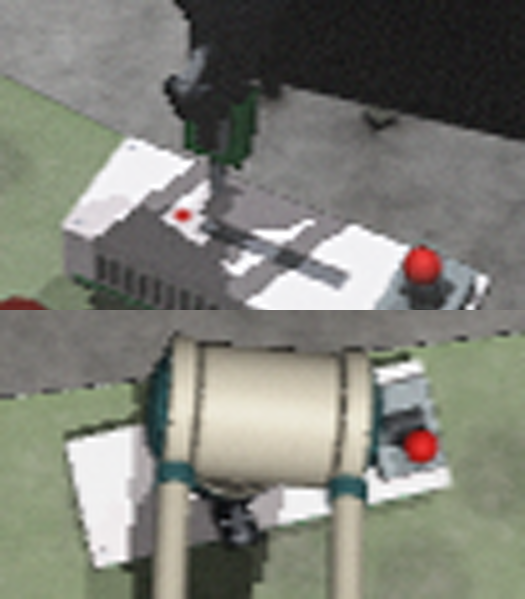

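Request:
move_arm:
  motion:
    - {"tx": 0, "ty": -0.002, "tz": 0.005, "rx": 0, "ry": 0, "rz": 0, "gripper": 0}
    - {"tx": 0, "ty": 0, "tz": 0.01, "rx": 0, "ry": 0, "rz": 0, "gripper": 0}
    - {"tx": 0, "ty": 0, "tz": 0.008, "rx": 0, "ry": 0, "rz": 0, "gripper": 0}
    - {"tx": 0, "ty": 0, "tz": 0.005, "rx": 0, "ry": 0, "rz": 0, "gripper": 0}
    - {"tx": 0, "ty": 0, "tz": 0.003, "rx": 0, "ry": 0, "rz": 0, "gripper": 0}
    - {"tx": 0, "ty": 0, "tz": 0.002, "rx": 0, "ry": 0, "rz": 0, "gripper": 0}
    - {"tx": 0, "ty": 0, "tz": 0.001, "rx": 0, "ry": 0, "rz": 0, "gripper": 0}
    - {"tx": 0, "ty": 0, "tz": 0, "rx": 0, "ry": 0, "rz": 0, "gripper": 0}
    - {"tx": 0, "ty": 0, "tz": 0, "rx": 0, "ry": 0, "rz": 0, "gripper": 0}
    - {"tx": 0, "ty": 0, "tz": 0, "rx": 0, "ry": 0, "rz": 0, "gripper": 0}

```text
t: 9.1
tcp_pos: [0.4525, 0.0287, 0.1215]
tcp_rot: [1.954, 2.459, 0.001]
force: [-0.6, 0.4, -1.0]
grip_width: 0.0236
gripper_force: 49.2
```

Request:
move_arm:
  motion:
    - {"tx": 0, "ty": 0, "tz": 0.001, "rx": 0, "ry": 0, "rz": 0, "gripper": 0}
    - {"tx": 0, "ty": 0, "tz": 0, "rx": 0, "ry": 0, "rz": 0, "gripper": 0}
    - {"tx": 0, "ty": 0, "tz": 0.001, "rx": 0, "ry": 0, "rz": 0, "gripper": 0}
    - {"tx": 0, "ty": 0, "tz": 0, "rx": 0, "ry": 0, "rz": 0, "gripper": 0}
    - {"tx": 0, "ty": 0, "tz": 0.001, "rx": 0, "ry": 0, "rz": 0, "gripper": 0}
    - {"tx": 0, "ty": 0, "tz": 0, "rx": 0, "ry": 0, "rz": 0, "gripper": 0}
    - {"tx": 0, "ty": 0, "tz": 0, "rx": 0, "ry": 0, "rz": 0, "gripper": 0}
    - {"tx": 0, "ty": 0, "tz": 0, "rx": 0, "ry": 0, "rz": 0, "gripper": 0}
    - {"tx": 0, "ty": 0, "tz": 0, "rx": 0, "ry": 0, "rz": 0, "gripper": 0}
    - {"tx": 0, "ty": 0, "tz": 0, "rx": 0, "ry": 0, "rz": 0, "gripper": 0}

```text
t: 10.1
tcp_pos: [0.4523, 0.0287, 0.1183]
tcp_rot: [1.954, 2.46, 0.0]
force: [0.0, -0.0, -2.0]
grip_width: 0.0238
gripper_force: 49.2
```

Request:
move_arm:
  motion:
    - {"tx": 0, "ty": 0, "tz": 0.0005, "rx": 0, "ry": 0, "rz": 0, "gripper": 0}
    - {"tx": 0, "ty": 0, "tz": 0, "rx": 0, "ry": 0, "rz": 0, "gripper": 0}
    - {"tx": 0, "ty": 0, "tz": 0.0005, "rx": 0, "ry": 0, "rz": 0, "gripper": 0}
    - {"tx": 0, "ty": 0, "tz": 0, "rx": 0, "ry": 0, "rz": 0, "gripper": 0}
    - {"tx": 0, "ty": 0, "tz": 0.0005, "rx": 0, "ry": 0, "rz": 0, "gripper": 0}
    - {"tx": 0, "ty": 0, "tz": 0, "rx": 0, "ry": 0, "rz": 0, "gripper": 0}
    - {"tx": 0, "ty": 0, "tz": 0, "rx": 0, "ry": 0, "rz": 0, "gripper": 0}
    - {"tx": 0, "ty": 0, "tz": 0, "rx": 0, "ry": 0, "rz": 0, "gripper": 0}
    - {"tx": 0, "ty": 0, "tz": 0, "rx": 0, "ry": 0, "rz": 0, "gripper": 0}
    - {"tx": 0, "ty": 0, "tz": 0, "rx": 0, "ry": 0, "rz": 0, "gripper": 0}

```text
t: 11.1
tcp_pos: [0.4524, 0.0287, 0.1174]
tcp_rot: [1.954, 2.459, 0.001]
force: [-1.5, -0.2, 5.4]
grip_width: 0.0237
gripper_force: 50.2
```

Request:
move_arm:
  motion:
    - {"tx": -0.003, "ty": 0, "tz": 0, "rx": 0, "ry": 0, "rz": 0, "gripper": 0}
    - {"tx": -0.004, "ty": 0, "tz": 0, "rx": 0, "ry": 0, "rz": 0, "gripper": 0}
    - {"tx": -0.004, "ty": 0, "tz": 0, "rx": 0, "ry": 0, "rz": 0, "gripper": 0}
    - {"tx": -0.003, "ty": 0, "tz": 0, "rx": 0, "ry": 0, "rz": 0, "gripper": 0}
    - {"tx": -0.003, "ty": 0, "tz": 0, "rx": 0, "ry": 0, "rz": 0, "gripper": 0}
    - {"tx": -0.002, "ty": 0, "tz": 0, "rx": 0, "ry": 0, "rz": 0, "gripper": 0}
    - {"tx": 0, "ty": 0, "tz": 0, "rx": 0, "ry": 0, "rz": 0, "gripper": 0}
    - {"tx": 0, "ty": 0, "tz": 0, "rx": 0, "ry": 0, "rz": 0, "gripper": 0}
    - {"tx": 0, "ty": 0, "tz": 0, "rx": 0, "ry": 0, "rz": 0, "gripper": 0}
    - {"tx": 0, "ty": 0, "tz": 0, "rx": 0, "ry": 0, "rz": 0, "gripper": 0}

```text
t: 12.1
tcp_pos: [0.457, 0.0109, 0.1174]
tcp_rot: [-1.955, -2.459, -0.003]
force: [-2.0, 2.8, 5.8]
grip_width: 0.0237
gripper_force: 50.1
```

Request:
move_arm:
  motion:
    - {"tx": -0.002, "ty": 0, "tz": 0, "rx": 0, "ry": 0, "rz": 0, "gripper": 0}
    - {"tx": -0.002, "ty": 0, "tz": 0, "rx": 0, "ry": 0, "rz": 0, "gripper": 0}
    - {"tx": -0.002, "ty": 0, "tz": 0, "rx": 0, "ry": 0, "rz": 0, "gripper": 0}
    - {"tx": -0.002, "ty": 0, "tz": 0, "rx": 0, "ry": 0, "rz": 0, "gripper": 0}
    - {"tx": 0, "ty": 0, "tz": 0, "rx": 0, "ry": 0, "rz": 0, "gripper": 0}
    - {"tx": 0, "ty": 0, "tz": 0, "rx": 0, "ry": 0, "rz": 0, "gripper": 0}
    - {"tx": 0, "ty": 0, "tz": 0, "rx": 0, "ry": 0, "rz": 0, "gripper": 0}
    - {"tx": 0, "ty": 0, "tz": 0, "rx": 0, "ry": 0, "rz": 0, "gripper": 0}
    - {"tx": 0, "ty": 0, "tz": 0, "rx": 0, "ry": 0, "rz": 0, "gripper": 0}
    - {"tx": 0, "ty": 0, "tz": 0, "rx": 0, "ry": 0, "rz": 0, "gripper": 0}

```text
t: 13.1
tcp_pos: [0.4587, 0.0031, 0.1174]
tcp_rot: [-1.955, -2.459, -0.003]
force: [-0.7, 2.1, 6.0]
grip_width: 0.0235
gripper_force: 50.1
```

Request:
move_arm:
  motion:
    - {"tx": -0.002, "ty": -0.0002, "tz": 0, "rx": 0, "ry": 0, "rz": 0, "gripper": 0}
    - {"tx": -0.002, "ty": -0.0002, "tz": 0, "rx": 0, "ry": 0, "rz": 0, "gripper": 0}
    - {"tx": -0.002, "ty": -0.0002, "tz": 0, "rx": 0, "ry": 0, "rz": 0, "gripper": 0}
    - {"tx": -0.002, "ty": -0.0002, "tz": 0, "rx": 0, "ry": 0, "rz": 0, "gripper": 0}
    - {"tx": 0, "ty": 0, "tz": 0, "rx": 0, "ry": 0, "rz": 0, "gripper": 0}
    - {"tx": 0, "ty": 0, "tz": 0, "rx": 0, "ry": 0, "rz": 0, "gripper": 0}
    - {"tx": 0, "ty": 0, "tz": 0, "rx": 0, "ry": 0, "rz": 0, "gripper": 0}
    - {"tx": 0, "ty": 0, "tz": 0, "rx": 0, "ry": 0, "rz": 0, "gripper": 0}
    - {"tx": 0, "ty": 0, "tz": 0, "rx": 0, "ry": 0, "rz": 0, "gripper": 0}
    - {"tx": 0, "ty": 0, "tz": 0, "rx": 0, "ry": 0, "rz": 0, "gripper": 0}

```text
t: 14.1
tcp_pos: [0.4599, -0.0049, 0.1174]
tcp_rot: [1.955, 2.459, 0.003]
force: [-0.7, 2.0, 4.9]
grip_width: 0.0237
gripper_force: 50.1
```

Request:
move_arm:
  motion:
    - {"tx": -0.002, "ty": -0.0001, "tz": 0, "rx": 0, "ry": 0, "rz": 0, "gripper": 0}
    - {"tx": -0.002, "ty": -0.0001, "tz": 0, "rx": 0, "ry": 0, "rz": 0, "gripper": 0}
    - {"tx": -0.002, "ty": -0.0001, "tz": 0, "rx": 0, "ry": 0, "rz": 0, "gripper": 0}
    - {"tx": -0.002, "ty": -0.0001, "tz": 0, "rx": 0, "ry": 0, "rz": 0, "gripper": 0}
    - {"tx": 0, "ty": 0, "tz": 0, "rx": 0, "ry": 0, "rz": 0, "gripper": 0}
    - {"tx": 0, "ty": 0, "tz": 0, "rx": 0, "ry": 0, "rz": 0, "gripper": 0}
    - {"tx": 0, "ty": 0, "tz": 0, "rx": 0, "ry": 0, "rz": 0, "gripper": 0}
    - {"tx": 0, "ty": 0, "tz": 0, "rx": 0, "ry": 0, "rz": 0, "gripper": 0}
    - {"tx": 0, "ty": 0, "tz": 0, "rx": 0, "ry": 0, "rz": 0, "gripper": 0}
    - {"tx": 0, "ty": 0, "tz": 0, "rx": 0, "ry": 0, "rz": 0, "gripper": 0}

```text
t: 15.1
tcp_pos: [0.4613, -0.0128, 0.1175]
tcp_rot: [1.955, 2.459, 0.003]
force: [-0.2, 2.4, 5.7]
grip_width: 0.0236
gripper_force: 50.1
```

Request:
move_arm:
  motion:
    - {"tx": -0.002, "ty": 0, "tz": 0, "rx": 0, "ry": 0, "rz": 0, "gripper": 0}
    - {"tx": -0.002, "ty": 0, "tz": 0, "rx": 0, "ry": 0, "rz": 0, "gripper": 0}
    - {"tx": -0.002, "ty": 0, "tz": 0, "rx": 0, "ry": 0, "rz": 0, "gripper": 0}
    - {"tx": -0.002, "ty": 0, "tz": 0, "rx": 0, "ry": 0, "rz": 0, "gripper": 0}
    - {"tx": 0, "ty": 0, "tz": 0, "rx": 0, "ry": 0, "rz": 0, "gripper": 0}
    - {"tx": 0, "ty": 0, "tz": 0, "rx": 0, "ry": 0, "rz": 0, "gripper": 0}
    - {"tx": 0, "ty": 0, "tz": 0, "rx": 0, "ry": 0, "rz": 0, "gripper": 0}
    - {"tx": 0, "ty": 0, "tz": 0, "rx": 0, "ry": 0, "rz": 0, "gripper": 0}
    - {"tx": 0, "ty": 0, "tz": 0, "rx": 0, "ry": 0, "rz": 0, "gripper": 0}
    - {"tx": 0, "ty": 0, "tz": 0, "rx": 0, "ry": 0, "rz": 0, "gripper": 0}

```text
t: 16.1
tcp_pos: [0.463, -0.0205, 0.1174]
tcp_rot: [-1.955, -2.459, -0.003]
force: [-1.5, 1.6, 5.3]
grip_width: 0.0235
gripper_force: 50.2
```

Request:
move_arm:
  motion:
    - {"tx": -0.002, "ty": 0, "tz": 0, "rx": 0, "ry": 0, "rz": 0, "gripper": 0}
    - {"tx": -0.002, "ty": 0, "tz": 0, "rx": 0, "ry": 0, "rz": 0, "gripper": 0}
    - {"tx": -0.002, "ty": 0, "tz": 0, "rx": 0, "ry": 0, "rz": 0, "gripper": 0}
    - {"tx": -0.002, "ty": 0, "tz": 0, "rx": 0, "ry": 0, "rz": 0, "gripper": 0}
    - {"tx": 0, "ty": 0, "tz": 0, "rx": 0, "ry": 0, "rz": 0, "gripper": 0}
    - {"tx": 0, "ty": 0, "tz": 0, "rx": 0, "ry": 0, "rz": 0, "gripper": 0}
    - {"tx": 0, "ty": 0, "tz": 0, "rx": 0, "ry": 0, "rz": 0, "gripper": 0}
    - {"tx": 0, "ty": 0, "tz": 0, "rx": 0, "ry": 0, "rz": 0, "gripper": 0}
    - {"tx": 0, "ty": 0, "tz": 0, "rx": 0, "ry": 0, "rz": 0, "gripper": 0}
    - {"tx": 0, "ty": 0, "tz": 0, "rx": 0, "ry": 0, "rz": 0, "gripper": 0}

```text
t: 17.1
tcp_pos: [0.4647, -0.0283, 0.1174]
tcp_rot: [-1.955, -2.459, -0.003]
force: [-0.1, 2.0, 5.2]
grip_width: 0.0235
gripper_force: 50.2
```

Request:
move_arm:
  motion:
    - {"tx": -0.002, "ty": 0, "tz": 0, "rx": 0, "ry": 0, "rz": 0, "gripper": 0}
    - {"tx": -0.002, "ty": 0, "tz": 0, "rx": 0, "ry": 0, "rz": 0, "gripper": 0}
    - {"tx": -0.002, "ty": 0, "tz": 0, "rx": 0, "ry": 0, "rz": 0, "gripper": 0}
    - {"tx": -0.002, "ty": 0, "tz": 0, "rx": 0, "ry": 0, "rz": 0, "gripper": 0}
    - {"tx": 0, "ty": 0, "tz": 0, "rx": 0, "ry": 0, "rz": 0, "gripper": 0}
    - {"tx": 0, "ty": 0, "tz": 0, "rx": 0, "ry": 0, "rz": 0, "gripper": 0}
    - {"tx": 0, "ty": 0, "tz": 0, "rx": 0, "ry": 0, "rz": 0, "gripper": 0}
    - {"tx": 0, "ty": 0, "tz": 0, "rx": 0, "ry": 0, "rz": 0, "gripper": 0}
    - {"tx": 0, "ty": 0, "tz": 0, "rx": 0, "ry": 0, "rz": 0, "gripper": 0}
    - {"tx": 0, "ty": 0, "tz": 0, "rx": 0, "ry": 0, "rz": 0, "gripper": 0}

```text
t: 18.1
tcp_pos: [0.4662, -0.0368, 0.1167]
tcp_rot: [-1.954, -2.46, 0.0]
force: [0.3, 0.1, -0.7]
grip_width: 0.0234
gripper_force: 49.4
```

Request:
move_arm:
  motion:
    - {"tx": -0.001, "ty": 0, "tz": 0.001, "rx": 0, "ry": 0, "rz": 0, "gripper": 0}
    - {"tx": 0, "ty": 0, "tz": 0.001, "rx": 0, "ry": 0, "rz": 0, "gripper": 0}
    - {"tx": 0, "ty": 0, "tz": 0.001, "rx": 0, "ry": 0, "rz": 0, "gripper": 0}
    - {"tx": 0, "ty": 0, "tz": 0.001, "rx": 0, "ry": 0, "rz": 0, "gripper": 0}
    - {"tx": 0, "ty": 0, "tz": 0.001, "rx": 0, "ry": 0, "rz": 0, "gripper": 0}
    - {"tx": 0, "ty": 0, "tz": 0.001, "rx": 0, "ry": 0, "rz": 0, "gripper": 0}
    - {"tx": 0, "ty": 0, "tz": 0, "rx": 0, "ry": 0, "rz": 0, "gripper": 0}
    - {"tx": 0, "ty": 0, "tz": 0, "rx": 0, "ry": 0, "rz": 0, "gripper": 0}
    - {"tx": 0, "ty": 0, "tz": 0, "rx": 0, "ry": 0, "rz": 0, "gripper": 0}
    - {"tx": 0, "ty": 0, "tz": 0, "rx": 0, "ry": 0, "rz": 0, "gripper": 0}

```text
t: 19.1
tcp_pos: [0.4671, -0.0383, 0.1108]
tcp_rot: [1.953, 2.459, -0.0]
force: [2.1, -4.1, -1.1]
grip_width: 0.0238
gripper_force: 49.2
```

Request:
move_arm:
  motion:
    - {"tx": -0.001, "ty": 0, "tz": 0, "rx": 0, "ry": 0, "rz": 0, "gripper": 0}
    - {"tx": -0.001, "ty": 0, "tz": 0, "rx": 0, "ry": 0, "rz": 0, "gripper": 0}
    - {"tx": -0.001, "ty": 0, "tz": 0.001, "rx": 0, "ry": 0, "rz": 0, "gripper": 0}
    - {"tx": 0, "ty": 0, "tz": 0.002, "rx": 0, "ry": 0, "rz": 0, "gripper": 0}
    - {"tx": 0, "ty": 0, "tz": 0.003, "rx": 0, "ry": 0, "rz": 0, "gripper": 0}
    - {"tx": 0, "ty": 0, "tz": 0.003, "rx": 0, "ry": 0, "rz": 0, "gripper": 0}
    - {"tx": 0, "ty": 0, "tz": 0.003, "rx": 0, "ry": 0, "rz": 0, "gripper": 0}
    - {"tx": 0, "ty": 0, "tz": 0, "rx": 0, "ry": 0, "rz": 0, "gripper": 0}
    - {"tx": 0, "ty": 0, "tz": 0, "rx": 0, "ry": 0, "rz": 0, "gripper": 0}
    - {"tx": 0, "ty": 0, "tz": 0, "rx": 0, "ry": 0, "rz": 0, "gripper": 0}

```text
t: 20.1
tcp_pos: [0.4672, -0.0407, 0.0988]
tcp_rot: [-1.954, -2.46, -0.0]
force: [-0.3, 0.1, -0.8]
grip_width: 0.0234
gripper_force: 49.2
```

Free at TCP z = 0.099. I continue towards home, at about 0.077.

Request:
move_arm:
  motion:
    - {"tx": 0, "ty": 0, "tz": 0.003, "rx": 0, "ry": 0, "rz": 0, "gripper": 0}
    - {"tx": 0, "ty": 0, "tz": 0.004, "rx": 0, "ry": 0, "rz": 0, "gripper": 0}
    - {"tx": 0, "ty": 0, "tz": 0.004, "rx": 0, "ry": 0, "rz": 0, "gripper": 0}
    - {"tx": 0, "ty": 0, "tz": 0.004, "rx": 0, "ry": 0, "rz": 0, "gripper": 0}
    - {"tx": 0, "ty": 0, "tz": 0.003, "rx": 0, "ry": 0, "rz": 0, "gripper": 0}
    - {"tx": 0, "ty": 0, "tz": 0.002, "rx": 0, "ry": 0, "rz": 0, "gripper": 0}
    - {"tx": 0, "ty": 0, "tz": 0.001, "rx": 0, "ry": 0, "rz": 0, "gripper": 0}
    - {"tx": 0, "ty": 0, "tz": 0, "rx": 0, "ry": 0, "rz": 0, "gripper": 0}
    - {"tx": 0, "ty": 0, "tz": 0, "rx": 0, "ry": 0, "rz": 0, "gripper": 0}
    - {"tx": 0, "ty": 0, "tz": 0, "rx": 0, "ry": 0, "rz": 0, "gripper": 0}

```text
t: 21.1
tcp_pos: [0.467, -0.0407, 0.0779]
tcp_rot: [-1.954, -2.46, 0.0]
force: [-0.5, 0.8, -1.0]
grip_width: 0.0237
gripper_force: 49.2
```

Request:
move_arm:
  motion:
    - {"tx": 0, "ty": 0, "tz": 0.001, "rx": 0, "ry": 0, "rz": 0, "gripper": 0}
    - {"tx": 0, "ty": 0, "tz": 0, "rx": 0, "ry": 0, "rz": 0, "gripper": 0}
    - {"tx": 0, "ty": 0, "tz": 0.0005, "rx": 0, "ry": 0, "rz": 0, "gripper": 0}
    - {"tx": 0, "ty": 0, "tz": 0, "rx": 0, "ry": 0, "rz": 0, "gripper": 0}
    - {"tx": 0, "ty": 0, "tz": 0, "rx": 0, "ry": 0, "rz": 0, "gripper": 0}
    - {"tx": 0, "ty": 0, "tz": 0, "rx": 0, "ry": 0, "rz": 0, "gripper": 0}
    - {"tx": 0, "ty": 0, "tz": 0, "rx": 0, "ry": 0, "rz": 0, "gripper": 0}
    - {"tx": 0, "ty": 0, "tz": 0, "rx": 0, "ry": 0, "rz": 0, "gripper": 0}
    - {"tx": 0, "ty": 0, "tz": 0, "rx": 0, "ry": 0, "rz": 0, "gripper": 0}
    - {"tx": 0, "ty": 0, "tz": 0, "rx": 0, "ry": 0, "rz": 0, "gripper": 0}

```text
t: 22.1
tcp_pos: [0.4671, -0.0407, 0.077]
tcp_rot: [1.954, 2.46, 0.0]
force: [-2.9, 0.4, 5.8]
grip_width: 0.0236
gripper_force: 50.2
```

Request:
move_arm:
  motion:
    - {"tx": 0, "ty": 0, "tz": 0.001, "rx": 0, "ry": 0, "rz": 0, "gripper": 0}
    - {"tx": 0, "ty": 0, "tz": 0, "rx": 0, "ry": 0, "rz": 0, "gripper": 0}
    - {"tx": 0, "ty": 0, "tz": -0.0015, "rx": 0, "ry": 0, "rz": 0, "gripper": 0}
    - {"tx": 0, "ty": 0, "tz": 0, "rx": 0, "ry": 0, "rz": 0, "gripper": 0.4}
    - {"tx": 0, "ty": 0, "tz": 0, "rx": 0, "ry": 0, "rz": 0, "gripper": 0.6}
    - {"tx": 0, "ty": 0, "tz": 0, "rx": 0, "ry": 0, "rz": 0, "gripper": 0.8}
    - {"tx": 0, "ty": 0, "tz": 0, "rx": 0, "ry": 0, "rz": 0, "gripper": 0.8}
    - {"tx": 0, "ty": 0, "tz": 0, "rx": 0, "ry": 0, "rz": 0, "gripper": 0.8}
    - {"tx": 0, "ty": 0, "tz": 0, "rx": 0, "ry": 0, "rz": 0, "gripper": 0.8}
    - {"tx": 0, "ty": 0, "tz": 0, "rx": 0, "ry": 0, "rz": 0, "gripper": 0.8}

```text
t: 23.1
tcp_pos: [0.4672, -0.0407, 0.0767]
tcp_rot: [-1.954, -2.46, -0.0]
force: [-0.4, 0.4, 1.3]
grip_width: 0.0682
gripper_force: 0.0
```

Request:
move_arm:
  motion:
    - {"tx": 0, "ty": 0, "tz": -0.005, "rx": 0, "ry": 0, "rz": 0, "gripper": 0.8}
    - {"tx": 0, "ty": 0, "tz": -0.01, "rx": 0, "ry": 0, "rz": 0, "gripper": 0.8}
    - {"tx": 0, "ty": 0, "tz": -0.015, "rx": 0, "ry": 0, "rz": 0, "gripper": 0.8}
    - {"tx": 0, "ty": 0, "tz": -0.02, "rx": 0, "ry": 0, "rz": 0, "gripper": 0.8}
    - {"tx": 0, "ty": 0, "tz": -0.025, "rx": 0, "ry": 0, "rz": 0, "gripper": 0.8}
    - {"tx": 0, "ty": 0, "tz": -0.025, "rx": 0, "ry": 0, "rz": 0, "gripper": 0.8}
    - {"tx": 0, "ty": 0, "tz": -0.02, "rx": 0, "ry": 0, "rz": 0, "gripper": 0.8}
    - {"tx": 0, "ty": 0, "tz": 0, "rx": 0, "ry": 0, "rz": 0, "gripper": 0}
    - {"tx": 0, "ty": 0, "tz": 0, "rx": 0, "ry": 0, "rz": 0, "gripper": 0}
    - {"tx": 0, "ty": 0, "tz": 0, "rx": 0, "ry": 0, "rz": 0, "gripper": 0}

```text
t: 24.1
tcp_pos: [0.4663, -0.0405, 0.1959]
tcp_rot: [-1.953, -2.458, 0.001]
force: [0.5, 0.1, 0.2]
grip_width: 0.025
gripper_force: 0.0
```

Run:
```python
from h import *
a=save('scene','g.png',(300,170,410,270),5)
S=np.array([.4619,-.0156]);c,s=np.cos(.225),np.sin(.225)
th=.5; L=np.array([[-.05*np.sin(th),-.112,.082+.05*np.cos(th)],[0,-.112,.082],[.05*np.sin(th),-.112,.082+.05*np.cos(th)]])
W=np.c_[S[0]+c*L[:,0]-s*L[:,1],S[1]+s*L[:,0]+c*L[:,1],L[:,2]]
print(W,proj('scene',W),proj('top',W),readout.get_state()['tcp_pos'],readout.get_state()['qpos'])
for n in('scene','top'): 
  vision.grab_frame(n)
  for q in ('switch_tip','probe_grip'): print(n,[(round(d['conf'],2),np.round(d['pixel'],1).tolist()) for d in models.tip_of(n,q)])
```

```text
[[ 0.46352085 -0.13012508  0.12587913]
 [ 0.48688791 -0.12477694  0.082     ]
 [ 0.51025497 -0.1194288   0.12587913]] [[383.23934903 234.37571443]
 [384.71677813 237.92437286]
 [388.9953825  224.54096209]] [[405.26084079 191.90504791]
 [401.91768643 186.94949785]
 [402.33453998 179.94721388]] [ 0.46629546 -0.04049113  0.19571535] [-2.35519681e-01  1.40687893e-01  1.77726073e+00  1.04880773e-04
  1.22599848e+00 -4.63611833e-01]
scene [(0.38, [382.9, 232.1]), (0.33, [366.2, 236.0]), (0.2, [363.3, 225.5])]
scene [(0.64, [360.4, 223.4])]
top [(0.59, [372.9, 197.3])]
top [(0.57, [196.6, 211.6]), (0.47, [220.4, 209.8])]
```

View pics/g.png

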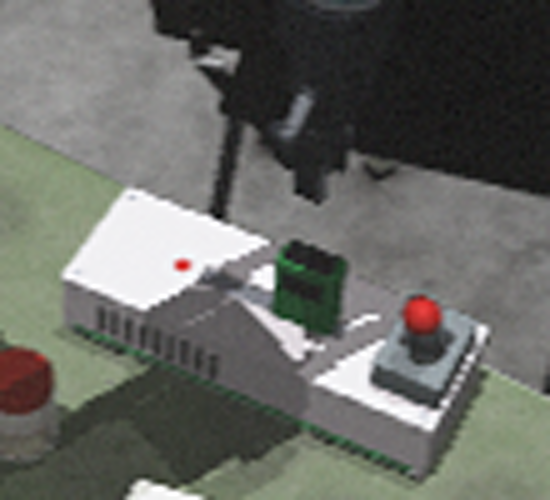

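The crop shows the probe standing with its head flat on the cover at crop (310,285). The red ball is at crop (422,314), which is scene pixel (384,233), close to my model. Next is the lever, with the fingers closed and pushing from station -x towards +x.

```bash
python3 go.py .4216 -.1397 .112 .225
```

```text
t 24.45 p [ 0.467  -0.0407  0.1963] F [ 0.159  -0.3398  0.6373] w 0.0001300840548433589 gf 0.0 q [-0.2355  0.1405  1.7758  0.0001  1.2262 -0.4637]
shift cur tool [-0.0862 -0.0665  0.0843] shift in goal axes [-0.0864 -0.0663  0.0843] turn units [-0.0094 -0.0058  0.0356]
```

Request:
move_arm:
  motion:
    - {"tx": -0.01, "ty": -0.02, "tz": 0, "rx": 0, "ry": 0, "rz": 0, "gripper": 0}
    - {"tx": -0.02, "ty": -0.025, "tz": 0, "rx": 0, "ry": 0, "rz": 0, "gripper": 0}
    - {"tx": -0.025, "ty": -0.0215, "tz": 0, "rx": 0, "ry": 0, "rz": 0, "gripper": 0}
    - {"tx": -0.02, "ty": 0, "tz": 0, "rx": 0, "ry": 0, "rz": 0, "gripper": 0}
    - {"tx": -0.0112, "ty": 0, "tz": 0.01, "rx": 0, "ry": 0, "rz": 0, "gripper": 0}
    - {"tx": 0, "ty": 0, "tz": 0.02, "rx": 0, "ry": 0, "rz": 0, "gripper": 0}
    - {"tx": 0, "ty": 0, "tz": 0.025, "rx": 0, "ry": 0, "rz": 0, "gripper": 0}
    - {"tx": 0, "ty": 0, "tz": 0.02, "rx": 0, "ry": 0, "rz": 0, "gripper": 0}
    - {"tx": 0, "ty": 0, "tz": 0.009, "rx": 0, "ry": 0, "rz": 0, "gripper": 0}
    - {"tx": 0, "ty": 0, "tz": 0, "rx": 0, "ry": 0, "rz": 0, "gripper": 0}

```text
t: 25.45
tcp_pos: [0.4211, -0.1389, 0.1113]
tcp_rot: [-1.951, -2.457, 0.001]
force: [0.4, 0.6, 0.2]
grip_width: 0.0004
gripper_force: 0.0
```

Request:
move_arm:
  motion:
    - {"tx": 0, "ty": 0.004, "tz": 0, "rx": 0, "ry": 0, "rz": 0, "gripper": 0}
    - {"tx": 0, "ty": 0.006, "tz": 0, "rx": 0, "ry": 0, "rz": 0, "gripper": 0}
    - {"tx": 0, "ty": 0.006, "tz": 0, "rx": 0, "ry": 0, "rz": 0, "gripper": 0}
    - {"tx": 0, "ty": 0.006, "tz": 0, "rx": 0, "ry": 0, "rz": 0, "gripper": 0}
    - {"tx": 0, "ty": 0.006, "tz": 0, "rx": 0, "ry": 0, "rz": 0, "gripper": 0}
    - {"tx": 0, "ty": 0.006, "tz": 0, "rx": 0, "ry": 0, "rz": 0, "gripper": 0}
    - {"tx": 0, "ty": 0.006, "tz": 0, "rx": 0, "ry": 0, "rz": 0, "gripper": 0}
    - {"tx": 0, "ty": 0, "tz": 0, "rx": 0, "ry": 0, "rz": 0, "gripper": 0}
    - {"tx": 0, "ty": 0, "tz": 0, "rx": 0, "ry": 0, "rz": 0, "gripper": 0}
    - {"tx": 0, "ty": 0, "tz": 0, "rx": 0, "ry": 0, "rz": 0, "gripper": 0}

```text
t: 26.45
tcp_pos: [0.461, -0.1306, 0.1127]
tcp_rot: [1.954, 2.46, 0.001]
force: [-0.3, 0.2, -0.3]
grip_width: -0.0
gripper_force: 0.0
```

Request:
move_arm:
  motion:
    - {"tx": 0, "ty": 0.004, "tz": 0, "rx": 0, "ry": 0, "rz": 0, "gripper": 0}
    - {"tx": 0, "ty": 0.005, "tz": 0, "rx": 0, "ry": 0, "rz": 0, "gripper": 0}
    - {"tx": 0, "ty": 0.005, "tz": 0, "rx": 0, "ry": 0, "rz": 0, "gripper": 0}
    - {"tx": 0, "ty": 0.004, "tz": 0, "rx": 0, "ry": 0, "rz": 0, "gripper": 0}
    - {"tx": 0, "ty": 0.002, "tz": 0, "rx": 0, "ry": 0, "rz": 0, "gripper": 0}
    - {"tx": 0, "ty": 0, "tz": 0, "rx": 0, "ry": 0, "rz": 0, "gripper": 0}
    - {"tx": 0, "ty": 0, "tz": 0, "rx": 0, "ry": 0, "rz": 0, "gripper": 0}
    - {"tx": 0, "ty": 0, "tz": 0, "rx": 0, "ry": 0, "rz": 0, "gripper": 0}
    - {"tx": 0, "ty": 0, "tz": 0, "rx": 0, "ry": 0, "rz": 0, "gripper": 0}
    - {"tx": 0, "ty": 0, "tz": 0, "rx": 0, "ry": 0, "rz": 0, "gripper": 0}

```text
t: 27.45
tcp_pos: [0.4805, -0.1262, 0.1129]
tcp_rot: [1.954, 2.459, 0.0]
force: [-0.2, -0.2, -0.6]
grip_width: -0.0
gripper_force: 0.0
```

Run:
```python
from h import *
a=save('scene','i.png',(330,190,410,250),8)
S=np.array([.4619,-.0156]);c,s=np.cos(.225),np.sin(.225)
for th in(-.45,0,.3,.5):
  l=np.array([.05*np.sin(th),-.112,.082+.05*np.cos(th)]); w=[S[0]+c*l[0]-s*l[1],S[1]+s*l[0]+c*l[1],l[2]]
  print(th,proj('scene',w),(proj('scene',w)-[330,190])*8,proj('top',w))
im=vision.grab_frame('top')
for n in('scene','top'):
  im=vision.grab_frame(n).astype(int); m=((im[...,2]>120)&(im[...,2]>2*im[...,1])&(im[...,2]>2*im[...,0])).astype(np.uint8)
  k,lab,st,ce=cv2.connectedComponentsWithStats(m); print(n,[(np.round(ce[i],1).tolist(),int(st[i][4])) for i in range(1,k) if st[i][4]>5 and 370<ce[i][0]<420])
```

```text
-0.45 [[383.54842995 233.68427732]] [[428.38743964 349.4742186 ]] [[405.1759899  191.32572288]]
0 [[386.35143659 228.18968614]] [[450.81149272 305.51748909]] [[404.06555862 185.77287131]]
0.3 [[388.04201355 225.6221687 ]] [[464.33610841 284.97734958]] [[403.06358493 182.13519396]]
0.5 [[388.9953825  224.54096209]] [[471.96305999 276.32769672]] [[402.33453998 179.94721388]]
scene []
top []
```

View pics/i.png

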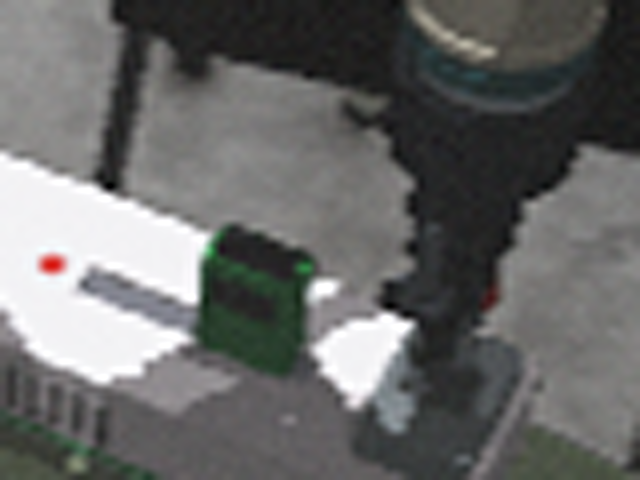

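The ball now shows red at crop (492,297), behind the fingers, so the lever is moving. The probe still stands. I push on until it meets the stop.

Request:
move_arm:
  motion:
    - {"tx": 0, "ty": 0.002, "tz": 0, "rx": 0, "ry": 0, "rz": 0, "gripper": 0}
    - {"tx": 0, "ty": 0.002, "tz": 0, "rx": 0, "ry": 0, "rz": 0, "gripper": 0}
    - {"tx": 0, "ty": 0.001, "tz": 0, "rx": 0, "ry": 0, "rz": 0, "gripper": 0}
    - {"tx": 0, "ty": 0, "tz": 0, "rx": 0, "ry": 0, "rz": 0, "gripper": 0}
    - {"tx": 0, "ty": 0, "tz": 0, "rx": 0, "ry": 0, "rz": 0, "gripper": 0}
    - {"tx": 0, "ty": 0, "tz": 0, "rx": 0, "ry": 0, "rz": 0, "gripper": 0}
    - {"tx": 0, "ty": 0, "tz": 0, "rx": 0, "ry": 0, "rz": 0, "gripper": 0}
    - {"tx": 0, "ty": 0, "tz": 0, "rx": 0, "ry": 0, "rz": 0, "gripper": 0}
    - {"tx": 0, "ty": 0, "tz": 0, "rx": 0, "ry": 0, "rz": 0, "gripper": 0}
    - {"tx": 0, "ty": 0, "tz": 0, "rx": 0, "ry": 0, "rz": 0, "gripper": 0}

```text
t: 28.65
tcp_pos: [0.4845, -0.1249, 0.1125]
tcp_rot: [-1.953, -2.459, 0.001]
force: [-4.8, -1.9, -1.2]
grip_width: -0.0
gripper_force: 2.5
```

Request:
move_arm:
  motion:
    - {"tx": 0, "ty": 0.001, "tz": 0, "rx": 0, "ry": 0, "rz": 0, "gripper": 0}
    - {"tx": 0, "ty": 0.001, "tz": 0, "rx": 0, "ry": 0, "rz": 0, "gripper": 0}
    - {"tx": 0, "ty": 0.001, "tz": 0, "rx": 0, "ry": 0, "rz": 0, "gripper": 0}
    - {"tx": 0, "ty": 0, "tz": 0, "rx": 0, "ry": 0, "rz": 0, "gripper": 0}
    - {"tx": 0, "ty": 0, "tz": 0, "rx": 0, "ry": 0, "rz": 0, "gripper": 0}
    - {"tx": 0, "ty": 0, "tz": 0, "rx": 0, "ry": 0, "rz": 0, "gripper": 0}
    - {"tx": 0, "ty": 0, "tz": 0, "rx": 0, "ry": 0, "rz": 0, "gripper": 0}
    - {"tx": 0, "ty": 0, "tz": 0, "rx": 0, "ry": 0, "rz": 0, "gripper": 0}
    - {"tx": 0, "ty": 0, "tz": 0, "rx": 0, "ry": 0, "rz": 0, "gripper": 0}
    - {"tx": 0, "ty": 0, "tz": 0, "rx": 0, "ry": 0, "rz": 0, "gripper": 0}

```text
t: 29.65
tcp_pos: [0.4848, -0.1248, 0.1124]
tcp_rot: [-1.95, -2.457, 0.008]
force: [-9.8, -5.0, 2.1]
grip_width: -0.0004
gripper_force: 5.7
```

A firm stop is felt at station x of about -0.002, as predicted for the lever fully over. I back off, raise the arm and check.

Request:
move_arm:
  motion:
    - {"tx": 0, "ty": -0.005, "tz": 0, "rx": 0, "ry": 0, "rz": 0, "gripper": 0}
    - {"tx": 0, "ty": -0.015, "tz": 0, "rx": 0, "ry": 0, "rz": 0, "gripper": 0}
    - {"tx": 0, "ty": -0.02, "tz": -0.01, "rx": 0, "ry": 0, "rz": 0, "gripper": 0}
    - {"tx": 0, "ty": -0.02, "tz": -0.02, "rx": 0, "ry": 0, "rz": 0, "gripper": 0}
    - {"tx": 0, "ty": -0.03, "tz": -0.03, "rx": 0, "ry": 0, "rz": 0, "gripper": 0}
    - {"tx": 0, "ty": -0.03, "tz": -0.03, "rx": 0, "ry": 0, "rz": 0, "gripper": 0}
    - {"tx": 0, "ty": -0.03, "tz": -0.03, "rx": 0, "ry": 0, "rz": 0, "gripper": 0}
    - {"tx": 0, "ty": -0.01, "tz": -0.02, "rx": 0, "ry": 0, "rz": 0, "gripper": 0}
    - {"tx": 0, "ty": 0, "tz": 0, "rx": 0, "ry": 0, "rz": 0, "gripper": 0}
    - {"tx": 0, "ty": 0, "tz": 0, "rx": 0, "ry": 0, "rz": 0, "gripper": 0}

```text
t: 30.65
tcp_pos: [0.3329, -0.1607, 0.2531]
tcp_rot: [1.953, 2.456, 0.002]
force: [0.5, 0.2, 0.1]
grip_width: 0.0
gripper_force: 0.0
```

Run:
```python
from h import *
a=save('scene','j1.png',(330,190,410,250),8); b=save('top','j2.png',(340,165,420,220),8)
cv2.imwrite('pics/j.png',np.hstack([cv2.resize(a,(400,300)),cv2.resize(b,(400,275)).copy() if 0 else cv2.copyMakeBorder(cv2.resize(b,(400,275)),0,25,0,0,0)]))
S=np.array([.4619,-.0156]);c,s=np.cos(.225),np.sin(.225)
for th in(-.45,.3,.5):
  l=np.array([.05*np.sin(th),-.112,.082+.05*np.cos(th)]); w=[S[0]+c*l[0]-s*l[1],S[1]+s*l[0]+c*l[1],l[2]]
  print(th,proj('scene',w),proj('top',w))
for n in('scene','top'):
  im=vision.grab_frame(n).astype(int); m=((im[...,2]>90)&(im[...,2]>1.8*im[...,1])&(im[...,2]>1.8*im[...,0])).astype(np.uint8)
  k,lab,st,ce=cv2.connectedComponentsWithStats(m); print(n,[(np.round(ce[i],1).tolist(),int(st[i][4])) for i in range(1,k) if st[i][4]>5 and 370<ce[i][0]<420])
```

```text
-0.45 [[383.54842995 233.68427732]] [[405.1759899  191.32572288]]
0.3 [[388.04201355 225.6221687 ]] [[403.06358493 182.13519396]]
0.5 [[388.9953825  224.54096209]] [[402.33453998 179.94721388]]
scene [([389.1, 224.3], 39)]
top [([401.9, 179.9], 35)]
```

View pics/j.png

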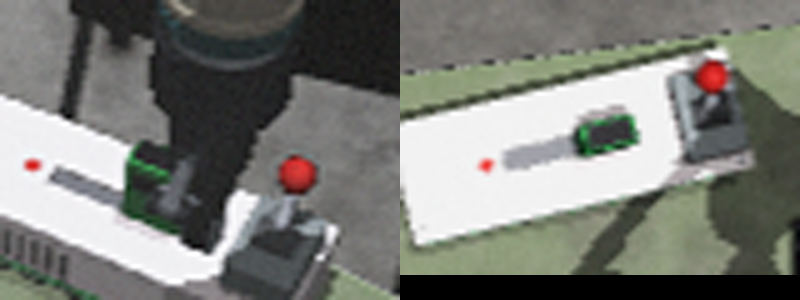

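Both pictures show the lever fully over. The ball is at scene (389,224) and top (402,180), matching the 0.5 rad lean. The probe stands seated in the slot at top crop (608,132), and the arm is clear of everything.

```bash
python3 -c "
from rig import arm
print(arm.sign_off())"
```

```text
the job is handed in; nothing more can be done
None
```

The job is handed in: the small green probe stands fully home in the port, the red lever is fully over to station +x, and the arm never went near the pot.

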